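# Load the CT specimen tray, tallest part last

## Task

Load the black kit tray for the next X-ray scan, shortest part first and tallest last: lay the grey concrete block in the grey long pocket, then stand the aluminium housing with the orange band in the orange pocket, and last draw the blue-capped canister out of the tilted carton and stand it upright in the blue middle pocket. Lower each part until it rests on its pocket's floor before you let go of it (do not drop it in), and leave all other things on the bench where they are.

Things in the scene. Friction and masses are not known exactly. Their poses are not given: they have to be found in the camera images.
- tray: Black kit tray fixed to the bench, 112 (x) x 212 (y) mm; floor 5 mm thick, all walls and solid filler 17 mm high above the bench (12 mm above the pocket floors), walls 5 mm thick. Three pockets in a row along its y axis; origin at the centre of its underside, z up.
- pocket_long (a point): Centre of the floor of the tray's long pocket (grey pad), 102 (x) x 62 (y) mm inside, 12 mm deep, at the tray's +y end; axes are the tray's.
- pocket_middle (a point): Centre of the floor of the tray's middle pocket (blue pad), 58 x 58 mm inside, 12 mm deep; axes are the tray's. It lies 65 mm from the long pocket's centre and 70 mm from the orange pocket's.
- pocket_round (a point): Centre of the floor of the tray's pocket with the orange pad, 72 x 72 mm inside, 12 mm deep, at the tray's -y end; axes are the tray's.
- block: Loose grey concrete specimen block, 90 (x) x 50 (y) x 50 (z) mm, about 0.45 kg; origin at the centre of its underside, long side along its x.
- housing: Loose upright aluminium filter housing: cylinder 58 mm in diameter and 66 mm high with an orange band near its top, and on it a dark steel boss 40 mm in diameter, 14 mm high (80 mm in all), about 0.3 kg; origin at the centre of its underside, z up its axis.
- canister: Loose square aluminium canister with blue cap and band, the tallest part (170 mm, about 0.3 kg): body 46 x 46 x 130 mm. Origin at the centre of its underside, z along its length towards the cap. It starts in one of the carton's two cells, leaning 35 degrees towards the carton's -x side, standing on the cell floor and resting on the front wall; its y is level, across the cell.
- cap (a point): Middle of the canister's blue cap, 150 mm up its z axis from its origin; the cap is 32 x 32 mm and 40 mm high, its sides parallel to the canister's.
- carton: Cardboard carton fixed in a dark cradle, tilted 35 degrees, its mouth leaning to its -x side (mostly towards the middle of the bench). Two cells side by side at y = +-49.5 mm, each 94 mm wide (y), 83 mm front to back; walls 5 mm. Origin on the bench, 48 mm under the middle of the cell floor, z vertical; things are drawn out along its (-0.574, 0, 0.819).
- back_top (a point): Middle of the top edge of the carton's raised back wall, 230 mm along the slope from the cell floor. It overhangs the caps, so a gripper coming straight down meets it; a canister's axis lies 60 mm from it. Along the slope the sides and the divider are 150 mm high, the front wall only 110 mm.
- canister_white: Bystander: the same canister with a white cap and band, in the carton's other cell.
- red_block: Bystander: loose brick-red block 70 x 50 x 45 mm; origin at the centre of its underside.
- tin: Bystander: loose small round tin 44 mm in diameter, 50 mm high, near the block and the housing; origin at the centre of its underside.
- screwdriver: Bystander: screwdriver 160 mm long lying on the bench along its x axis.
- jar: Bystander: jar 70 mm in diameter, 100 mm high; origin at the centre of its underside.
- cup: Bystander: white cup 80 mm in diameter, 85 mm high; origin at the centre of its underside.
Not all that is in view belongs to the job. Leave any green look-alike of the block alone.

How it is judged:
By the outcome, as a careful person would: the job done as asked, in the order asked, and still so for the second after the job is handed in, with the robot touching nothing.
It also fails if it takes over 64 s, if anything falls off the work surface, if the arm or the gripper's body presses on something with over 40 N, if the wrist force passes 120 N, or if a joint passes its speed limit or range.

## Robot

A 6-joint arm with a two-finger parallel gripper is mounted at the origin on the work surface. World frame = base frame: x ahead of the robot, y to its left, z up, the work surface at z = 0. Lengths are in m, angles in rad, forces in N, time in s.
With the tool pointing down it reaches from about 0.225 to 0.875 m from the base axis. Payload 3.4 kg.
Tool frame: the origin (TCP) lies at the very end of the fingers, on their centre line; the grasp point (between the pads) lies 19 mm behind it; z points along the fingers, y is the direction in which the jaws open and shut (so a half turn about z gives the same grasp; the last joint's range is limited). The gripper opens to 85 mm and grips with 20 to 120 N. Pads are 22 mm wide; open, the fingers measure 114 mm over their backs; the gripper's body (76 mm by 85 mm) begins 54 mm behind the grasp point. The pads swing forward as they close: fully open they stand 13 mm farther back than shut.
Start: joints at [-1.4, 0.276, 1.505, -0, 1.361, -0.121], TCP at [0.165, -0.551, 0.231] pointing down, gripper open.
Joint ranges: [-2.89, 2.89], [-0.75, 2.08], [0.22, 2.7], [-1.18, 4.32], [0.11, 2.71], [-2.7, 2.7]. Speed limits (rad/s): [2.57, 2.57, 3.14, 3.14, 3.14, 3.14].

## Interface

Orientations are given as a unit quaternion [w, x, y, z].
In Python, from rig import manip, viewer, job gives the robot as it stands.
- The arm moves only by the shell command python3 -m crank 'ROWS' [OPENING] [FORCE]. ROWS is JSON, a list of rows, each a list of 6 numbers: the shift along the tool's x, y, z in m, then the turn, a rotation vector about the tool's x, y, z in degrees. In form: [[dx, dy, dz, rx, ry, rz], ...]. A call has 1 to 20 rows; each row is the pose to reach, as a shift and turn from the pose measured when the call began, along the tool's axes at that moment; what a row does not reach only later rows make up. A row lasts 1/8 s, in which the tool goes at most 62.5 mm and 10.7 degrees, less where a joint would pass 70% of its speed; a pose out of reach is approached as far as the arm can. A call with a gripper value outside its range is refused whole. OPENING is the opening, from 0 (shut) to 1 (fully open), set as the call begins (- or left out, the last holds). The fingers move at their own pace and stop on an object; FORCE is the grip in N (left out, the last holds). Time passes only in rows, so rows that repeat a pose let the fingers close. It gives the time, the measured TCP pose, the force and the opening at its end, in the units of the state.
- manip.get_state(): the state, without advancing time (a new reading comes with each control period).
- viewer.get_image(name): name is "scene" or "top" or "wrist"; returns a dict with "frame" (400x640x3 uint8, blue, green, red), "range_z" (400x640 float32, m along the optical axis (not along the pixel's ray), 0 where there is no reading), "intrinsics" (3x3 intrinsics, pixels), "world_from_camera" (4x4, takes a point from camera to world coordinates); the wrist camera has in their place "mount" (4x4, takes a point from camera to tool coordinates, whose origin is the TCP and whose axes are the flange's). Camera axes: x right, y up, looking along -z (the intrinsics and any distortion apply to the point x, -y, -z); pixel columns grow to the right and rows downward; lengths in m; the calibration is good to about 2 mm. A picture is of the moment at which its call begins: read the wrist's pose just before it.
- job.sign_off(): hands the job in, once; it reports no verdict.
The state is a dict: "clock": time; "qpos": joint angles; "qd": joint speeds; "effort": joint torques, N m; "position": TCP position; "ee_rot": TCP orientation; "contact_force": force on the tool from outside, world axes, zero at the start; "moment": the same for the moment, N m; "width": finger opening in m.
Only numpy, scipy, OpenCV 4.12 (cv2) and the standard library are available. Lean on these libraries where they do the work, as an engineer would, in place of code of your own. Each camera call takes 0.05 s, during which the arm holds its last target. There are 200 camera calls.

## Working session

There is one attempt and no reset: what is moved stays moved. The work goes in short steps, Python scripts to look and compute and a shell command to move; the robot and the scene stay as the last step left them, time stands still between calls to the robot, and variables do not carry over. Pictures are saved under pics/ and viewed, about 8 in all and at most 12, crops included, and the job is handed in when it is done.

```bash
ls; mkdir -p pics; cat > h.py <<'E'
import numpy as np, cv2
from rig import manip, viewer, job
from scipy.spatial.transform import Rotation as R
def q2R(q): return R.from_quat([q[1],q[2],q[3],q[0]]).as_matrix()
def tool():
    s=manip.get_state(); T=np.eye(4); T[:3,:3]=q2R(s["ee_rot"]); T[:3,3]=s["position"]; return T,s
def grab(name,save=None):
    T,s=tool(); d=viewer.get_image(name)
    d["W"]=np.array(d["world_from_camera"]) if "world_from_camera" in d else T@np.array(d["mount"])
    if save: cv2.imwrite("pics/"+save,d["frame"])
    return d
def cloud(d):
    K=np.array(d["intrinsics"]); z=d["range_z"]; v,u=np.mgrid[:z.shape[0],:z.shape[1]]
    P=np.stack([(u-K[0,2])/K[0,0]*z,-(v-K[1,2])/K[1,1]*z,-z],-1)
    Pw=P@d["W"][:3,:3].T+d["W"][:3,3]; Pw[z<=0]=np.nan; return Pw
def ray(d,u,v,h):
    K=np.array(d["intrinsics"]); r=d["W"][:3,:3]@np.array([(u-K[0,2])/K[0,0],-(v-K[1,2])/K[1,1],-1]); o=d["W"][:3,3]
    return o+r*(h-o[2])/r[2]
E
python3 - <<'E'
from h import *
T,s=tool(); print({k:np.round(v,3) for k,v in s.items()}); print(T.round(3))
for n in ("scene","top","wrist"):
    d=grab(n,n+"0.png"); print(n,d.keys(),np.round(d["intrinsics"],1).tolist(),d["W"].round(3).tolist())
    np.savez(n+"0.npz",**{k:d[k] for k in("frame","range_z","intrinsics","W")})
E
```

```text
pics
{'clock': np.float64(0.0), 'qpos': array([-1.4  ,  0.277,  1.506, -0.   ,  1.361, -0.121]), 'qd': array([ 0.   ,  0.001,  0.   , -0.001, -0.   ,  0.   ]), 'effort': array([-1.0000e-03, -4.1677e+01, -2.4580e+01, -0.0000e+00,  1.1000e-02,
        0.0000e+00]), 'position': array([ 0.165, -0.55 ,  0.23 ]), 'ee_rot': array([-0.001,  0.989,  0.145, -0.   ]), 'contact_force': array([ 0.031,  0.054, -0.028]), 'moment': array([ 0.019, -0.053,  0.047]), 'width': np.float64(0.085)}
[[ 0.958  0.288 -0.     0.165]
 [ 0.288 -0.958  0.002 -0.55 ]
 [ 0.    -0.002 -1.     0.23 ]
 [ 0.     0.     0.     1.   ]]
scene dict_keys(['frame', 'range_z', 'intrinsics', 'world_from_camera', 'W']) [[469.4, 0.0, 321.0], [0.0, 469.4, 208.2], [0.0, 0.0, 1.0]] [[-0.701, -0.548, 0.457, 1.195], [0.713, -0.542, 0.445, 0.568], [0.004, 0.638, 0.77, 1.254], [0.0, 0.0, 0.0, 1.0]]
top dict_keys(['frame', 'range_z', 'intrinsics', 'world_from_camera', 'W']) [[431.8, 0.0, 318.8], [0.0, 431.8, 201.8], [0.0, 0.0, 1.0]] [[0.021, 0.991, -0.132, 0.403], [-1.0, 0.023, 0.011, -0.065], [0.014, 0.132, 0.991, 1.412], [0.0, 0.0, 0.0, 1.0]]
wrist dict_keys(['frame', 'range_z', 'intrinsics', 'mount', 'W']) [[345.6, 0.0, 319.4], [0.0, 345.6, 204.3], [0.0, 0.0, 1.0]] [[0.288, 0.906, 0.309, 0.245], [-0.958, 0.273, 0.092, -0.527], [-0.001, -0.323, 0.946, 0.372], [0.0, 0.0, 0.0, 1.0]]
```

View pics/top0.png

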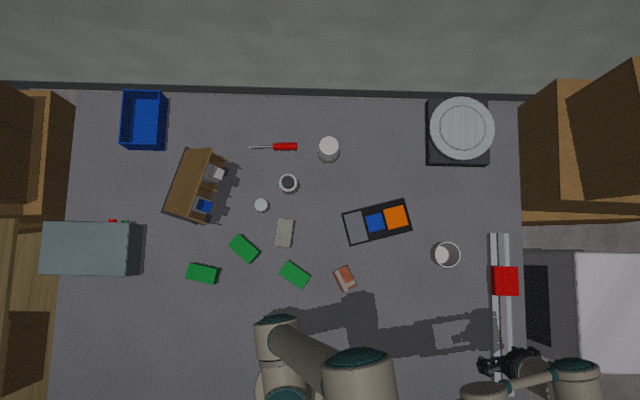

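View pics/scene0.png

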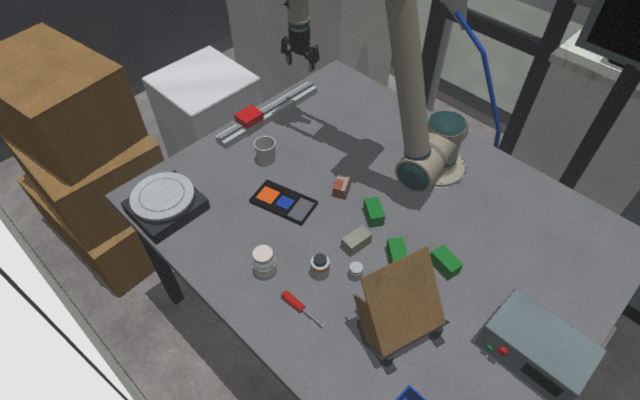

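Top view: the grey block is at (285,233). Things it could be taken for are the green blocks at (243,248), (203,272) and (294,273), the red block at (345,278), and the grey pocket pad at (355,227). The housing is at (289,183); the tin (261,205) and jar (329,148) could be mistaken for it. The blue-capped canister is at (205,206), with the white one at (215,173) and a blue bin at (143,120). The tray is at (377,221).

```bash
python3 - <<'E'
from h import *
d=dict(np.load("top0.npz")); C=cloud(d); f=d["frame"]
hsv=cv2.cvtColor(f,cv2.COLOR_BGR2HSV)
for n,(u,v,r) in dict(block=(285,233,22),housing=(289,183,15),tin=(261,205,11),jar=(329,148,17),red=(345,278,18),g1=(294,273,22),g2=(243,248,22),tray=(377,221,42),cup=(447,253,20)).items():
    P=C[v-r:v+r,u-r:u+r].reshape(-1,3); P=P[np.isfinite(P[:,2])]; z=P[:,2]; t=np.percentile(z,97)
    Q=P[z>max(t-.012,.008)].astype(np.float32)[:,:2]
    rc=cv2.minAreaRect((Q*1000)); print(n,"top",t.round(4),"mean",Q.mean(0).round(4),"rect",np.round(rc[0],1),np.round(rc[1],1),round(rc[2],1))
def mask(n,lo,hi,box):
    m=cv2.inRange(hsv,lo,hi); mm=np.zeros_like(m); x0,y0,x1,y1=box; mm[y0:y1,x0:x1]=m[y0:y1,x0:x1]
    ys,xs=np.nonzero(mm); P=C[ys,xs]; print(n,len(xs),xs.mean().round(1),ys.mean().round(1),np.nanmean(P,0).round(4), "zrange",np.nanpercentile(P[:,2],[3,97]).round(3), ray(d,xs.mean(),ys.mean(),.005).round(4))
mask("orange",(5,150,120),(20,255,255),(370,190,420,250)); mask("bluepad",(100,120,60),(125,255,255),(350,200,400,245)); mask("bluecap",(100,120,40),(125,255,255),(185,185,235,225))
# crop
cv2.imwrite("pics/crop1.png",cv2.resize(f[130:300,150:420],None,fx=2.9,fy=2.9,interpolation=cv2.INTER_CUBIC))
E
```

```text
block top 0.054 mean [0.4851 0.0298] rect [485.3  29.9] [50.4 89.6] 83.8
housing top 0.0824 mean [0.6416 0.0205] rect [640.5  17.6] [48.3 43.8] 86.3
tin top 0.0537 mean [0.572  0.1049] rect [571.3 104.8] [38.8 40.6] 49.6
jar top 0.1034 mean [ 0.7559 -0.1047] rect [ 756.4 -104.6] [59.  56.9] 3.7
red top 0.0495 mean [ 0.3463 -0.1635] rect [ 346.  -163.6] [69.3 49.3] 27.6
g1 top 0.0539 mean [ 0.3552 -0.0072] rect [355.1  -7.1] [89.5 50.1] 55.6
g2 top 0.0538 mean [0.4333 0.1546] rect [433.3 155.1] [90.8 50.1] 50.2
tray top 0.0197 mean [ 0.531  -0.2751] rect [ 533.9 -271.7] [271.8 254. ] 1.2
cup top 0.086 mean [ 0.4284 -0.4789] rect [ 428.6 -474.5] [76.2 78.1] 1.9
orange 430 395.4 216.7 [ 0.5463 -0.3327  0.006 ] zrange [0.    0.011] [ 0.5463 -0.3329  0.005 ]
bluepad 304 374.8 222.1 [ 0.5273 -0.2652  0.0065] zrange [0.001 0.014] [ 0.5272 -0.2654  0.005 ]
bluecap 153 204.2 205.3 [0.5495 0.2508 0.1729] zrange [0.163 0.186] [0.5695 0.2937 0.005 ]
```

View pics/crop1.png

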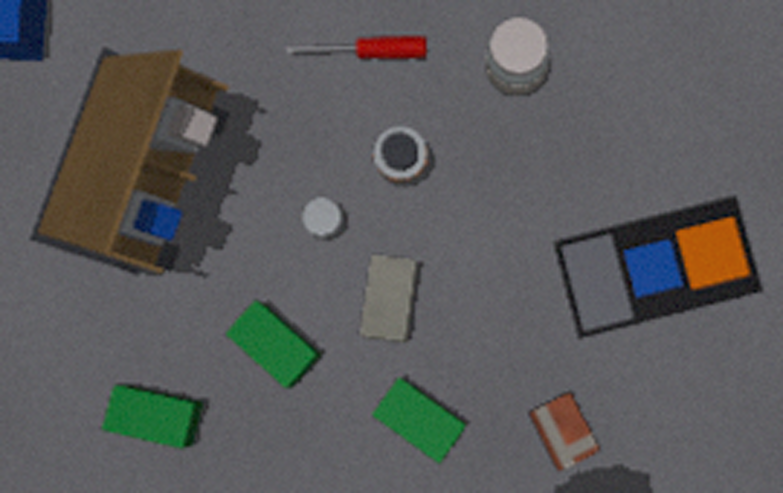

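The crop confirms the choice: grey block at (388,298), not green; housing with dark boss at (401,152); blue cap at (157,218). Next I'll cross-check against the scene view and get the tray and carton poses.

```bash
python3 - <<'E'
from h import *
D={n:dict(np.load(n+"0.npz")) for n in("top","scene")}
def inside(P,c,r): return (np.hypot(P[...,0]-c[0],P[...,1]-c[1])<r)
for n,d in D.items():
    C=cloud(d); f=d["frame"]; hsv=cv2.cvtColor(f,cv2.COLOR_BGR2HSV)
    b=C[inside(C,(.45,-.4),.02)][:,2]; print(n,"bench z",np.nanmedian(C[inside(C,(.62,-.1),.03)][:,2]).round(4),np.nanmedian(b).round(4))
    for nm,c,r,lo,hi in(("block",(.485,.03),.07,.043,.062),("housing boss",(.64,.018),.035,.074,.09),("tin",(.571,.105),.035,.043,.06)):
        m=inside(C,c,r)&(C[...,2]>lo)&(C[...,2]<hi); Q=C[m]
        rc=cv2.minAreaRect((Q[:,:2]*1000).astype(np.float32)); print(nm,"z",np.median(Q[:,2]).round(4),np.round(rc[0],1),np.round(rc[1],1),round(rc[2],1),"circ",np.round(cv2.minEnclosingCircle((Q[:,:2]*1000).astype(np.float32))[0],1))
    # tray: pads & dark rim
    near=inside(C,(.527,-.266),.16)&(C[...,2]<.035)
    for nm,lo,hi in(("orange",(5,150,80),(20,255,255)),("blue",(100,120,40),(125,255,255))):
        m=((cv2.inRange(hsv,lo,hi)>0)&near).astype(np.uint8); k=max(cv2.findContours(m,0,2)[0],key=cv2.contourArea)
        pts=np.array([ray(d,u,v,.0055)[:2] for u,v in k[:,0]])*1000; rc=cv2.minAreaRect(pts.astype(np.float32)); z=C[m>0][:,2]; print(nm,np.round(rc[0],1),np.round(rc[1],1),round(rc[2],1),"z",np.nanmedian(z).round(4))
    m=((f.max(2)<45)&near).astype(np.uint8); m=cv2.morphologyEx(m,cv2.MORPH_CLOSE,np.ones((3,3)))
    k=max(cv2.findContours(m,0,2)[0],key=cv2.contourArea); pts=np.array([ray(d,u,v,.017)[:2] for u,v in k[:,0]])*1000; rc=cv2.minAreaRect(pts.astype(np.float32)); print("tray",np.round(rc[0],1),np.round(rc[1],1),round(rc[2],1))
d=D["top"];C=cloud(d)
m=inside(C,(.6,.3),.25)&(C[...,2]>.13); # carton: back wall slope plane
Q=C[m]; print("high pts",len(Q),np.nanmax(Q[:,2]).round(3))
T=Q[Q[:,2]>np.nanmax(Q[:,2])-.02]; rc=cv2.minAreaRect((T[:,:2]*1000).astype(np.float32)); print("back_top edge",T.mean(0).round(4),np.round(rc[0],1),np.round(rc[1],1),rc[2])
E
```

```text
top bench z 0.0004 0.0008
block z 0.0508 [485.3  29.9] [50.4 89.6] 83.8 circ [485.4  30.2]
housing boss z 0.0803 [641.8  21.2] [38. 38.] 40.5 circ [643.1  20.6]
tin z 0.0504 [572.4 104.2] [38.6 38.1] 46.7 circ [572.3 105.4]
orange [ 546.3 -333.1] [70.7 70.9] 15.3 z 0.0062
blue [ 527.1 -266.1] [57.9 58.5] 15.3 z 0.0062
tray [ 527.9 -269.4] [109.1 210.5] 15.6
scene bench z -0.0009 -0.0014
block z 0.0492 [482.5  34.1] [53.6 92.5] 83.5 circ [483.3  36. ]
housing boss z 0.0789 [640.1  25. ] [38.2 36. ] 44.1 circ [640.2  27.4]
tin z 0.0493 [570.2 109. ] [39.1 38.5] 84.8 circ [570.3 109.7]
orange [ 541.8 -332.3] [63.4 64.9] 16.2 z 0.0044
blue [ 523.2 -264.3] [51.  52.6] 16.2 z 0.0043
tray [ 590.7 -290.5] [ 16.7 118.9] 15.7
high pts 2069 0.268
back_top edge [0.6041 0.2495 0.2594] [604.8 250.9] [ 15.7 201.6] 73.13935852050781
```

Both views agree on the heights (block 50, boss 80, pads 5 mm) and on the tray yaw of about 15.5°. The two cameras differ by 2–4 mm in xy, so I'll move the wrist camera over the block to settle it.

```bash
python3 -m crank '[[0.4745,-0.463,0.0,0,0,23],[0.4745,-0.463,0.0,0,0,23],[0.4745,-0.463,0.0,0,0,23],[0.4745,-0.463,0.0,0,0,23],[0.4745,-0.463,0.0,0,0,23],[0.4745,-0.463,0.0,0,0,23],[0.4745,-0.463,0.0,0,0,23],[0.4745,-0.463,0.0,0,0,23],[0.4745,-0.463,0.0,0,0,23],[0.4745,-0.463,0.0,0,0,23],[0.4745,-0.463,0.0,0,0,23],[0.4745,-0.463,0.0,0,0,23],[0.4745,-0.463,0.0,0,0,23],[0.4745,-0.463,0.0,0,0,23]]' 1 60
cat >> h.py <<'E'
def inside(P,c,r): return (np.hypot(P[...,0]-c[0],P[...,1]-c[1])<r)
def rect(P):
    rc=cv2.minAreaRect((P[:,:2]*1000).astype(np.float32)); return np.round(rc[0],1),np.round(rc[1],1),round(rc[2],1)
def totool(T,p): return (T[:3,:3].T@(np.asarray(p)-T[:3,3])).round(4)
E
python3 - <<'E'
from h import *
d=grab("wrist","w1.png"); T,s=tool(); print(T.round(4),s["qpos"].round(2)); C=cloud(d)
f=d["frame"]
m=inside(C,(.485,.03),.075)&(C[...,2]>.042)&(C[...,2]<.06); Q=C[m]; print("block",np.median(Q[:,2]).round(4),rect(Q))
# ray cast of the same mask's outline onto z=.05
k=max(cv2.findContours(m.astype(np.uint8),0,2)[0],key=cv2.contourArea); print(rect(np.array([ray(d,u,v,.05) for u,v in k[:,0]])))
print("bench",np.nanmedian(C[inside(C,(.54,.03),.02)|inside(C,(.42,.05),.02)][:,2]).round(4))
m=inside(C,(.64,.02),.04)&(C[...,2]>.074)&(C[...,2]<.09); Q=C[m]; print("boss",len(Q),len(Q) and (np.median(Q[:,2]).round(4),rect(Q)))
m=inside(C,(.572,.105),.04)&(C[...,2]>.044)&(C[...,2]<.06); Q=C[m]; print("tin",len(Q),len(Q) and (np.median(Q[:,2]).round(4),rect(Q)))
E
```

```text
clock: 1.9
position: [0.486, 0.0286, 0.2313]
ee_rot: [-0.0, 0.998, -0.056, -0.0]
contact_force: [-0.0, 0.0, -0.3]
width: 0.0854
[[ 9.938e-01 -1.112e-01 -4.000e-04  4.861e-01]
 [-1.112e-01 -9.938e-01  1.100e-03  2.850e-02]
 [-5.000e-04 -1.000e-03 -1.000e+00  2.314e-01]
 [ 0.000e+00  0.000e+00  0.000e+00  1.000e+00]] [-0.09  0.14  1.68  0.    1.32  1.6 ]
block 0.0491 (array([484.2,  30.3]), array([50. , 89.6]), 83.8)
(array([485.1,  30.2]), array([49.5, 89.3]), 83.7)
bench -0.0006
boss 514 (np.float64(0.0791), (array([626.2,  23. ]), array([33.6,  9.9]), 83.5))
tin 1736 (np.float64(0.0491), (array([571.2, 105.8]), array([40.6, 40.5]), 51.5))
```

View pics/w1.png

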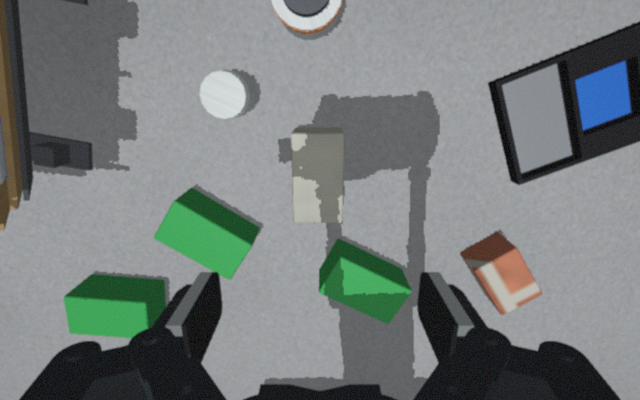

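The wrist view shows the grey block at (318,175) between the jaws' sides, green block at (365,280), tin at (222,93), and the tray's long pocket at (537,117). Wrist and top views agree to 1 mm. Descending, then gripping.

```bash
python3 -m crank '[[-0.0015,-0.0016,0.06,0,0,0],[-0.0015,-0.0016,0.12,0,0,0],[-0.0015,-0.0016,0.17,0,0,0],[-0.0015,-0.0016,0.2,0,0,0],[-0.0015,-0.0016,0.2145,0,0,0],[-0.0015,-0.0016,0.2145,0,0,0],[-0.0015,-0.0016,0.2145,0,0,0]]'
python3 -m crank '[[0,0,0,0,0,0],[0,0,0,0,0,0],[0,0,0,0,0,0],[0,0,0,0,0,0],[0,0,0,0,0,0],[0,0,0,0,0,0]]' 0.3 60
```

```text
clock: 2.82
position: [0.4853, 0.0299, 0.0177]
ee_rot: [-0.0, 0.998, -0.056, 0.0]
contact_force: [0.8, 1.2, -0.1]
width: 0.0855
clock: 3.58
position: [0.4861, 0.03, 0.0187]
ee_rot: [-0.001, 0.998, -0.056, 0.002]
contact_force: [-0.0, -0.1, 6.1]
width: 0.0493
```

```bash
python3 -m crank '[[0,0,-0.03,0,0,0],[0,0,-0.09,0,0,0],[0.01,0.04,-0.12,0,0,-5],[0.025,0.10,-0.12,0,0,-10],[0.0496,0.16,-0.12,0,0,-21.8],[0.0496,0.2292,-0.12,0,0,-21.8],[0.0496,0.2292,-0.12,0,0,-21.8],[0.0496,0.2292,-0.12,0,0,-21.8],[0.0496,0.2292,-0.12,0,0,-21.8]]'
python3 - <<'E'
from h import *
d=grab("wrist","w2.png"); T,s=tool(); print(T.round(4),s["width"]); C=cloud(d); f=d["frame"]; hsv=cv2.cvtColor(f,cv2.COLOR_BGR2HSV)
np.savez("w2.npz",**{k:d[k] for k in("frame","range_z","intrinsics","W")})
near=inside(C,(.527,-.266),.16)&(C[...,2]<.035)
for nm,lo,hi in(("orange",(5,150,60),(20,255,255)),("blue",(100,120,40),(125,255,255))):
    m=((cv2.inRange(hsv,lo,hi)>0)&near).astype(np.uint8); k=max(cv2.findContours(m,0,2)[0],key=cv2.contourArea)
    print(nm,rect(np.array([ray(d,u,v,.005) for u,v in k[:,0]])),np.nanmedian(C[m>0][:,2]).round(4), cv2.boundingRect(k))
m=near&(C[...,2]>.0125); Q=C[m]; print("rim",rect(Q),np.median(Q[:,2]))
E
```

```text
clock: 4.7
position: [0.5087, -0.2016, 0.1382]
ee_rot: [-0.001, 0.991, 0.134, 0.001]
contact_force: [0.5, -0.1, -2.6]
width: 0.049
[[ 0.9639  0.2662  0.0024  0.5089]
 [ 0.2662 -0.9639  0.0021 -0.2016]
 [ 0.0029 -0.0014 -1.      0.1384]
 [ 0.      0.      0.      1.    ]] 0.049003159194853645
orange (array([ 546.3, -332.2]), array([69.9, 67.1]), 15.5) 0.0046 (439, 149, 92, 82)
blue (array([ 527.1, -263.9]), array([54.5, 55.5]), 15.5) 0.0045 (365, 159, 69, 64)
rim (array([ 528.6, -269.3]), array([112.6, 213.2]), 15.6) 0.016195285810969684
```

View pics/w2.png

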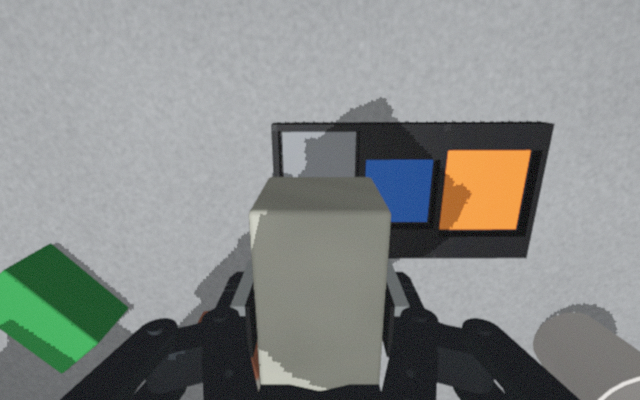

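The view shows the block held square, front edge at (320,212), and the tray with its grey pad at (318,155), blue at (400,190) and orange at (487,190). The rim measures 112.6 × 213.2 mm at 15.6°, which fits the given size.

```bash
python3 -m crank '[[0.0022,0.0003,0.04,0,0,-0.2],[0.0022,0.0003,0.075,0,0,-0.2],[0.0022,0.0003,0.095,0,0,-0.2],[0.0022,0.0003,0.103,0,0,-0.2],[0.0022,0.0003,0.108,0,0,-0.2],[0.0022,0.0003,0.111,0,0,-0.2],[0.0022,0.0003,0.113,0,0,-0.2],[0.0022,0.0003,0.1135,0,0,-0.2]]'
```

```text
clock: 5.75
position: [0.5116, -0.2012, 0.0252]
ee_rot: [-0.001, 0.991, 0.136, 0.002]
contact_force: [0.2, 0.1, -2.9]
width: 0.0492
```

```bash
python3 -m crank '[[0,0,0.001,0,0,0],[0,0,0.002,0,0,0],[0,0,0.002,0,0,0]]'
```

```text
clock: 6.12
position: [0.5118, -0.2014, 0.0238]
ee_rot: [-0.0, 0.991, 0.136, 0.002]
contact_force: [-0.3, 0.3, 1.6]
width: 0.049
```

The force reads +1.6 N (was −2.9 N hanging), so the block rests on the floor. Releasing.

```bash
python3 -m crank '[[0,0,0,0,0,0],[0,0,0,0,0,0],[0,0,0,0,0,0],[0,0,-0.02,0,0,0],[0,0,-0.06,0,0,0],[0,0,-0.12,0,0,0],[0,0,-0.16,0,0,0]]' 0.8
python3 - <<'E'
from h import *
d=grab("top"); C=cloud(d); T,s=tool(); print(T.round(4))
m=inside(C,(.64,.02),.035)&(C[...,2]>.074)&(C[...,2]<.09); Q=C[m]; print("boss",len(Q),rect(Q))
d=grab("wrist"); C=cloud(d); m=inside(C,(.51,-.202),.08)&(C[...,2]>.046)&(C[...,2]<.065); Q=C[m]; print("block",len(Q),np.median(Q[:,2]).round(4),rect(Q)); 
print("to housing view", totool(T,(.641,.022,.2)))
E
```

```text
clock: 7.0
position: [0.512, -0.202, 0.1865]
ee_rot: [0.0, 0.991, 0.136, 0.003]
contact_force: [0.8, -0.0, -0.3]
width: 0.0684
[[ 0.9629  0.2694  0.0144  0.5145]
 [ 0.2695 -0.963  -0.0045 -0.2033]
 [ 0.0127  0.0082 -0.9999  0.1916]
 [ 0.      0.      0.      1.    ]]
boss 131 (array([641.9,  20.9]), array([38.3, 38.2]), 49.7)
block 5976 0.0541 (array([ 510.1, -202.6]), array([89.9, 50.1]), 15.6)
to housing view [ 0.1827 -0.1828 -0.0076]
```

The block is seated: top at 54 mm, centre (510,−203), yaw 15.6°. Next, the housing.

```bash
python3 -m crank '[[0.045,-0.045,-0.008,0,0,0],[0.09,-0.09,-0.02,0,0,0],[0.135,-0.135,-0.02,0,0,0],[0.1827,-0.1828,-0.02,0,0,0],[0.1827,-0.1828,-0.02,0,0,0],[0.1827,-0.1828,-0.02,0,0,0],[0.1827,-0.1828,-0.02,0,0,0]]' 1
python3 - <<'E'
from h import *
d=grab("wrist","w3.png"); T,s=tool(); print(T.round(4),s["qpos"].round(2)); C=cloud(d); f=d["frame"]
m=inside(C,(.641,.021),.04)&(C[...,2]>.0745)&(C[...,2]<.09); Q=C[m]; print("boss",len(Q),np.median(Q[:,2]).round(4),rect(Q),Q.mean(0).round(4))
m=inside(C,(.641,.021),.05)&(C[...,2]>.06)&(C[...,2]<.072); Q=C[m]; print("shoulder",np.median(Q[:,2]).round(4),rect(Q),(np.array(cv2.minEnclosingCircle((Q[:,:2]*1000).astype(np.float32))[0]).round(1)))
m=inside(C,(.571,.105),.04)&(C[...,2]>.044)&(C[...,2]<.06); Q=C[m]; print("tin",len(Q),len(Q) and rect(Q))
E
```

```text
clock: 7.98
position: [0.6396, 0.0208, 0.2093]
ee_rot: [0.003, 0.991, 0.135, 0.005]
contact_force: [-1.1, -0.5, -0.3]
width: 0.0855
[[ 0.9634  0.2677  0.0122  0.6398]
 [ 0.2678 -0.9635 -0.0044  0.0206]
 [ 0.0106  0.0075 -0.9999  0.2096]
 [ 0.      0.      0.      1.    ]] [-0.07  0.38  1.4  -0.    1.35  1.23]
boss 1821 0.0792 (array([641.7,  21.3]), array([39.9, 38.8]), 14.6) [0.6422 0.0216 0.0791]
shoulder 0.0652 (array([641.7,  21.5]), array([57. , 57.2]), 63.2) [641.6  21.6]
tin 1405 (array([571.5, 105.7]), array([40.4, 41.1]), 71.2)
```

```bash
python3 -m crank '[[0.0,-0.001,0.05,0.4,-0.6,0],[0.0,-0.0015,0.1,0.4,-0.6,0],[0.0001,-0.0017,0.145,0.4,-0.6,0],[0.0001,-0.0017,0.172,0.4,-0.6,0],[0.0001,-0.0017,0.1846,0.4,-0.6,0],[0.0001,-0.0017,0.1846,0.4,-0.6,0],[0.0001,-0.0017,0.1846,0.4,-0.6,0]]'
python3 -m crank '[[0,0,0,0,0,0],[0,0,0,0,0,0],[0,0,0,0,0,0],[0,0,0,0,0,0],[0,0,0,0,0,0]]' 0.3 60
python3 - <<'E'
from h import *
T,s=tool(); print(T.round(4),s["width"]); print(totool(T,(.5462,-.332,.13)))
E
```

```text
clock: 8.9
position: [0.6428, 0.021, 0.0266]
ee_rot: [0.001, 0.991, 0.135, 0.001]
contact_force: [0.5, 0.5, 0.3]
width: 0.0854
clock: 9.52
position: [0.644, 0.0211, 0.0284]
ee_rot: [0.001, 0.991, 0.135, 0.003]
contact_force: [-0.7, 0.6, 5.7]
width: 0.0567
[[ 9.636e-01  2.673e-01  6.400e-03  6.440e-01]
 [ 2.673e-01 -9.636e-01 -8.000e-04  2.110e-02]
 [ 5.900e-03  2.400e-03 -1.000e+00  2.840e-02]
 [ 0.000e+00  0.000e+00  0.000e+00  1.000e+00]] 0.05673174510467684
[-0.188   0.3144 -0.1019]
```

```bash
python3 -m crank '[[0,0,-0.04,0,0,0],[-0.005,0.01,-0.1,0,0,0],[-0.03,0.06,-0.115,0,-0.3,0],[-0.06,0.11,-0.115,0,-0.3,0],[-0.1,0.16,-0.115,0,-0.3,0],[-0.13,0.215,-0.115,0,-0.3,0],[-0.16,0.265,-0.115,0,-0.3,0],[-0.186,0.3144,-0.11,0,-0.3,0],[-0.186,0.3144,-0.105,0,-0.3,0],[-0.186,0.3144,-0.1,0,-0.3,0],[-0.186,0.3144,-0.1,0,-0.3,0]]'
python3 - <<'E'
from h import *
d=grab("wrist","w4.png"); T,s=tool(); print(T.round(4),s["width"]); C=cloud(d)
print("want",totool(T,(.5462,-.332,.0334)))
c=T[:3,3]; m=inside(C,c,.06)&(C[...,2]>c[2]+.02)&(C[...,2]<c[2]+.07); Q=C[m]; print(len(Q),len(Q) and (rect(Q),np.percentile(Q[:,2],[5,50,98]).round(4)))
g=cv2.cvtColor(d["frame"],cv2.COLOR_BGR2HSV); m=(cv2.inRange(g,(5,150,60),(20,255,255))>0); Q=C[m]; Q=Q[Q[:,2]>.08]; print("band pts",len(Q),Q.mean(0).round(4))
E
```

```text
clock: 10.9
position: [0.548, -0.3296, 0.1273]
ee_rot: [0.0, 0.991, 0.136, -0.0]
contact_force: [0.2, 0.1, -2.3]
width: 0.0569
[[ 9.631e-01  2.690e-01  6.000e-04  5.483e-01]
 [ 2.690e-01 -9.631e-01 -1.200e-03 -3.297e-01]
 [ 2.000e-04  1.300e-03 -1.000e+00  1.277e-01]
 [ 0.000e+00  0.000e+00  0.000e+00  1.000e+00]] 0.05692217070079672
want [-0.0027  0.0015  0.0944]
36023 ((array([ 552.7, -328.3]), array([ 46.4, 119.1]), 16.6), array([0.1556, 0.1778, 0.1964]))
band pts 1436 [ 0.57   -0.3238  0.1535]
```

View pics/w4.png

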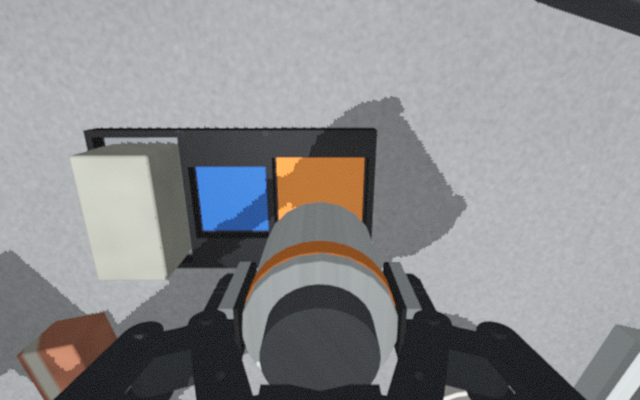

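Housing held upright, boss at (320,345); the block lies in the long pocket at (128,210), and the orange pocket is at (320,185), just ahead of the part. Lowering.

```bash
python3 -m crank '[[-0.0005,0.0015,0.035,0,0,0],[-0.0005,0.0015,0.065,0,0,0],[-0.0005,0.0015,0.08,0,0,0],[-0.0005,0.0015,0.088,0,0,0],[-0.0005,0.0015,0.091,0,0,0],[-0.0005,0.0015,0.0925,0,0,0],[-0.0005,0.0015,0.0935,0,0,0]]'
python3 -m crank '[[0,0,0.001,0,0,0],[0,0,0.0015,0,0,0],[0,0,0.0015,0,0,0]]'
```

```text
clock: 11.82
position: [0.5488, -0.3318, 0.035]
ee_rot: [0.001, 0.991, 0.136, 0.001]
contact_force: [-0.1, 0.4, -1.7]
width: 0.057
clock: 12.2
position: [0.5487, -0.3319, 0.0336]
ee_rot: [0.001, 0.991, 0.136, 0.001]
contact_force: [-0.1, -1.0, -3.3]
width: 0.0571
```

```bash
python3 -m crank '[[0,0,0.001,0,0,0],[0,0,0.0015,0,0,0],[0,0,0.0015,0,0,0]]'
```

```text
clock: 12.58
position: [0.5486, -0.3319, 0.0334]
ee_rot: [0.001, 0.991, 0.136, 0.001]
contact_force: [-2.0, 1.8, 5.4]
width: 0.0566
```

Contact: +5.4 N, at the expected height. Releasing, rising, and looking.

```bash
python3 -m crank '[[0,0,0,0,0,0],[0,0,0,0,0,0],[0,0,0,0,0,0],[0,0,-0.02,0,0,0],[0,0,-0.06,0,0,0],[0,0,-0.12,0,0,0],[0,0,-0.18,0,0,0],[0,0,-0.2,0,0,0]]' 1
python3 - <<'E'
from h import *
d=grab("wrist"); T,s=tool(); print(T.round(4)); C=cloud(d)
m=inside(C,(.546,-.332),.04)&(C[...,2]>.078)&(C[...,2]<.095); Q=C[m]; print("boss",len(Q),len(Q) and (np.median(Q[:,2]).round(4),rect(Q)))
d=grab("top"); C=cloud(d); hsv=cv2.cvtColor(d["frame"],cv2.COLOR_BGR2HSV)
# carton direction: back-wall top edge line and blue cap top
m=inside(C,(.6,.3),.25)&(C[...,2]>.13); Q=C[m]
b=Q[Q[:,2]>.255]; vx,vy,x0,y0=cv2.fitLine((b[:,:2]*1000).astype(np.float32),cv2.DIST_HUBER,0,.01,.01).ravel(); print("edge dir deg",np.degrees(np.arctan2(vy,vx)).round(2),x0,y0,"zmax",Q[:,2].max())
E
```

```text
clock: 13.58
position: [0.5498, -0.3325, 0.2384]
ee_rot: [0.004, 0.991, 0.136, 0.004]
contact_force: [0.6, -0.3, -0.7]
width: 0.0854
[[ 0.9631  0.269   0.01    0.5502]
 [ 0.2691 -0.9631 -0.0085 -0.3328]
 [ 0.0073  0.0109 -0.9999  0.2395]
 [ 0.      0.      0.      1.    ]]
boss 1567 (np.float64(0.0841), (array([ 547. , -333.1]), array([39.5, 39.6]), 37.9))
edge dir deg -16.89 603.07245 247.68217 zmax 0.2680735033180919
```

Housing seated: boss top 84 mm, centre (547,−333). The carton's x axis lies at 73.1°, and the back-top height of 0.26 m matches the geometry. Working out the tilted viewing pose.

```bash
cat >> h.py <<'E'
A=np.radians(73.1); CX=np.array([np.cos(A),np.sin(A),0]); CY=np.array([-np.sin(A),np.cos(A),0])
S=-np.sin(np.radians(35))*CX+np.array([0,0,np.cos(np.radians(35))]); N=np.cos(np.radians(35))*CX+np.array([0,0,np.sin(np.radians(35))])
RT=np.stack([N,np.cross(-S,N),-S],1)   # tool axes: x=N(toward back wall), y=-CY, z into carton
def go(T,p,Rd): return totool(T,p), R.from_matrix(T[:3,:3].T@Rd).as_rotvec(degrees=True).round(2)
def down(psi): a=np.radians(psi); return np.array([[np.cos(a),np.sin(a),0],[np.sin(a),-np.cos(a),0],[0,0,-1.]])
E
python3 - <<'E'
from h import *
T,s=tool(); print(np.linalg.det(RT).round(3),RT[:,1].round(2),-CY.round(2)); M=np.array([.549,.255,.165])
print(T.round(3)); print(go(T,M+.13*S,RT)); print("wp",go(T,(.52,.0,.27),RT))
E
```

```text
1.0 [ 0.96 -0.29  0.  ] [ 0.96 -0.29 -0.  ]
[[ 0.963  0.269  0.007  0.55 ]
 [ 0.269 -0.963 -0.007 -0.332]
 [ 0.005  0.008 -1.     0.237]
 [ 0.     0.     0.     1.   ]]
(array([ 0.1176, -0.5027, -0.0383]), array([ 18.12,  31.94, -55.45]))
wp (array([ 0.0611, -0.3278, -0.0356]), array([ 18.12,  31.94, -55.45]))
```

```bash
python3 -m crank '[[0.012,-0.06,-0.03,0,0,-8],[0.02,-0.11,-0.04,2,4,-16],[0.03,-0.165,-0.04,5,8,-24],[0.04,-0.22,-0.04,8,13,-31],[0.05,-0.275,-0.04,11,19,-39],[0.061,-0.328,-0.04,14,25,-47],[0.08,-0.385,-0.04,18.1,31.9,-55.5],[0.1,-0.44,-0.038,18.1,31.9,-55.5],[0.1176,-0.5027,-0.038,18.1,31.9,-55.5],[0.1176,-0.5027,-0.038,18.1,31.9,-55.5],[0.1176,-0.5027,-0.038,18.1,31.9,-55.5],[0.1176,-0.5027,-0.038,18.1,31.9,-55.5]]' 0.7
python3 - <<'E'
from h import *
d=grab("wrist","w5.png"); T,s=tool(); np.savez("w5.npz",T=T,**{k:d[k] for k in("frame","range_z","intrinsics","W")})
print(T.round(4),s["qpos"].round(2)); print("err",go(T,np.array([.549,.255,.165])+.13*S,RT))
C=cloud(d); hsv=cv2.cvtColor(d["frame"],cv2.COLOR_BGR2HSV); m=(cv2.inRange(hsv,(100,120,30),(125,255,255))>0)&np.isfinite(C[...,2])
Q=C[m]; L=np.stack([Q@N,Q@CY,Q@S],1); print(len(Q),np.percentile(L,[2,25,50,75,98],axis=0).round(4))
E
```

```text
clock: 15.18
position: [0.5277, 0.1823, 0.2705]
ee_rot: [-0.179, 0.767, 0.568, 0.241]
contact_force: [-0.0, 0.7, -0.0]
width: 0.0597
[[ 2.396e-01  9.564e-01  1.671e-01  5.278e-01]
 [ 7.841e-01 -2.921e-01  5.476e-01  1.822e-01]
 [ 5.725e-01 -2.000e-04 -8.199e-01  2.707e-01]
 [ 0.000e+00  0.000e+00  0.000e+00  1.000e+00]] [-0.19  0.13  1.76  0.64  1.24 -0.1 ]
err (array([ 0.0014, -0.0009,  0.0001]), array([ 0.04,  0.07, -0.07]))
10277 [[ 0.4131 -0.751  -0.4359]
 [ 0.5468 -0.6891 -0.3802]
 [ 0.5734 -0.6293 -0.3461]
 [ 0.5995 -0.574  -0.3175]
 [ 0.6295 -0.4401 -0.0814]]
```

View pics/w5.png

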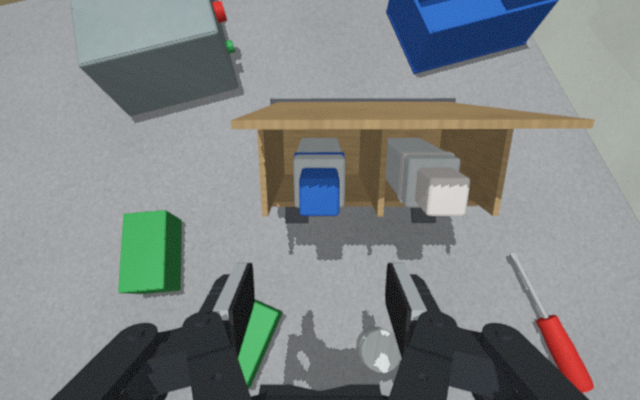

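Wrist view: blue cap at (320,192), about midway in its cell between the side wall (265) and the divider (378); white cap at (445,192); back-wall edge at row ~122. Restricting the mask to the cap.

```bash
python3 - <<'E'
from h import *
d=dict(np.load("w5.npz")); T=d["T"]; C=cloud(d); hsv=cv2.cvtColor(d["frame"],cv2.COLOR_BGR2HSV)
m=(cv2.inRange(hsv,(100,120,30),(125,255,255))>0)&inside(C,(.55,.255),.08)
def loc(Q): return np.stack([Q@N,Q@CY,Q@S],1)
L=loc(C[m]); p=lambda L:np.percentile(L,[2,10,50,90,98],axis=0).round(4).tolist()
print("blue",len(L)); print(*p(L),sep="\n")
top=L[L[:,2]>np.percentile(L[:,2],98)-.006]; print("cap top",len(top)); print(*p(top),sep="\n")
# ray cast of blue region outline top on plane at cap-top: rows of top face
M=np.zeros_like(m); M[120:235,230:400]=1; grey=M&(C[...,2]>.06)&inside(C,(.56,.27),.12)
G=loc(C[grey]); 
for nm,sel in(("body",(np.abs(G[:,1]-np.median(L[:,1]))<.035)&(G[:,2]<top[:,2].max()-.038)&(G[:,2]>top[:,2].max()-.075)),): print(nm,*p(G[sel]),sep="\n")
# top-camera check of the cap top centre
t=grab("top"); Ct=cloud(t); h2=cv2.cvtColor(t["frame"],cv2.COLOR_BGR2HSV); mt=(cv2.inRange(h2,(100,100,30),(125,255,255))>0)&inside(Ct,(.55,.25),.05)
Lt=loc(Ct[mt]); print("topcam",len(Lt)); len(Lt) and print(*p(Lt),sep="\n")
bt=np.array([.603,.248,.261]); print("back_top loc",loc(bt[None]).round(4))
E
```

```text
blue 1903
[0.409, -0.4668, -0.147]
[0.4127, -0.4643, -0.1051]
[0.4289, -0.452, -0.0824]
[0.4393, -0.4396, -0.0813]
[0.4465, -0.4371, -0.0808]
cap top 1514
[0.409, -0.4667, -0.085]
[0.412, -0.464, -0.0832]
[0.4249, -0.452, -0.0821]
[0.4373, -0.4397, -0.0812]
[0.4391, -0.4373, -0.0807]
body
[0.3965, -0.484, -0.1525]
[0.4002, -0.4741, -0.1461]
[0.4399, -0.452, -0.1231]
[0.4464, -0.43, -0.1215]
[0.4467, -0.4205, -0.1209]
topcam 162
[0.3487, -0.4687, -0.2441]
[0.4114, -0.466, -0.1033]
[0.429, -0.4529, -0.0826]
[0.4403, -0.4401, -0.0787]
[0.4409, -0.4377, -0.0767]
back_top loc [[ 0.4877 -0.5049 -0.0228]]
```

Cap geometry is consistent: top at S=−82 mm, shoulder 40 mm below it, back_top 59 mm above it, axis ~60 mm from the wall, centred in the cell to 4 mm. Going in along the slope.

```bash
python3 - <<'E'
from h import *
T,s=tool(); p=N*.4245+CY*(-.452)+S*(-.117); print(p.round(4), (N*.4245+CY*(-.452)+S*(-.102)).round(4)); print(go(T,p,RT))
E
```

```text
[0.5531 0.2655 0.1476] [0.5506 0.2573 0.1599]
(array([ 0.0008, -0.0002,  0.1509]), array([ 0.05,  0.06, -0.07]))
```

```bash
python3 -m crank '[[0.0008,-0.0002,0.03,0,0,0],[0.0008,-0.0002,0.065,0,0,0],[0.0008,-0.0002,0.095,0,0,0],[0.0008,-0.0002,0.12,0,0,0],[0.0008,-0.0002,0.136,0,0,0],[0.0008,-0.0002,0.146,0,0,0],[0.0008,-0.0002,0.151,0,0,0],[0.0008,-0.0002,0.151,0,0,0]]' 0.55
python3 -m crank '[[0,0,0,0,0,0],[0,0,0,0,0,0],[0,0,0,0,0,0],[0,0,0,0,0,0]]' 0.15 90
python3 - <<'E'
from h import *
T,s=tool(); p=T[:3,3]; print(p@N,p@CY,p@S, s["width"])
E
```

```text
clock: 16.27
position: [0.5534, 0.2655, 0.1478]
ee_rot: [-0.178, 0.767, 0.567, 0.241]
contact_force: [-0.5, 1.0, -0.0]
width: 0.0468
clock: 16.77
position: [0.5534, 0.2654, 0.1485]
ee_rot: [-0.178, 0.767, 0.568, 0.242]
contact_force: [-3.0, -3.8, 5.6]
width: 0.031
0.42495241811603574 -0.4523317754917997 -0.11621564474076097 0.03099206517478733
```

Gripped at 31 mm. Drawing it out along the slope.

```bash
python3 -m crank '[[0,0,-0.015,0,0,0],[0,0,-0.04,0,0,0],[0,0,-0.075,0,0,0],[0,0,-0.115,0,0,0],[0,0,-0.155,0,0,0],[0,0,-0.185,0,0,0],[0,0,-0.195,0,0,0],[0,0,-0.195,0,0,0]]'
python3 - <<'E'
from h import *
T,s=tool(); p=T[:3,3]; print(p.round(4),(p@N).round(4),(p@CY).round(4),(p@S).round(4), s["width"],s["qpos"].round(2))
for psi in (15.6,105.6): print(go(T,(.5273,-.2645,.30),down(psi)))
print("mid",go(T,(.53,.0,.32),down(73.1)))
E
```

```text
clock: 17.77
position: [0.5203, 0.1579, 0.3079]
ee_rot: [-0.178, 0.767, 0.567, 0.241]
contact_force: [-0.1, -0.3, -3.7]
width: 0.0311
[0.5203 0.1579 0.3079] 0.4243 -0.452 0.0787 0.03108261979440334 [-0.24  0.1   1.71  0.63  1.35 -0.09]
(array([-0.3342,  0.1304, -0.2234]), array([-17.4 , -31.93,  55.54]))
(array([-0.3342,  0.1304, -0.2234]), array([  9.99, -33.92, -31.58]))
mid (array([-0.1146,  0.0555, -0.0947]), array([  0.1 , -34.9 ,  -0.11]))
```

```bash
python3 -m crank '[[-0.03,0.012,-0.025,0,0,0],[-0.075,0.03,-0.055,1,-4,-3],[-0.12,0.047,-0.085,2,-9,-8],[-0.165,0.065,-0.115,4,-15,-14],[-0.21,0.082,-0.142,6,-21,-20],[-0.255,0.1,-0.172,8,-27,-26],[-0.3,0.117,-0.2,10,-33.9,-31.6],[-0.3342,0.1304,-0.2234,10,-33.9,-31.6],[-0.3342,0.1304,-0.2234,10,-33.9,-31.6],[-0.3342,0.1304,-0.2234,10,-33.9,-31.6],[-0.3342,0.1304,-0.2234,10,-33.9,-31.6]]'
python3 - <<'E'
from h import *
d=grab("wrist","w6.png"); T,s=tool(); print(T.round(4),s["width"],s["qpos"].round(2)); C=cloud(d); print(go(T,(.5273,-.2645,.18),down(105.6)))
# canister body front face below the TCP: in tool coords
P=(C-T[:3,3])@T[:3,:3]; m=(np.abs(P[...,1])<.022)&(P[...,2]>.005)&(P[...,2]<.125)&(P[...,0]<.06)&(P[...,0]>0)
Q=P[m]; 
for z0 in(.01,.03,.05,.07,.09,.11):
    q=Q[(Q[:,2]>z0)&(Q[:,2]<z0+.015)]; len(q)and print(z0,len(q),np.median(q[:,0]).round(4))
m2=(np.abs(P[...,1])<.05)&(P[...,2]>.02)&(P[...,2]<.12)&(P[...,0]<.03)&(P[...,0]>0); q=P[m2]; print("y extent",np.percentile(q[:,1],[1,99]).round(4)); 
for a,b in((.02,.05),(.08,.12)):
    r=q[(q[:,2]>a)&(q[:,2]<b)]; print(a,len(r),len(r) and np.percentile(r[:,1],[2,98]).round(4))
E
```

```text
clock: 19.15
position: [0.5273, -0.2631, 0.2993]
ee_rot: [-0.001, 0.604, 0.797, 0.001]
contact_force: [-0.2, 0.5, -4.1]
width: 0.0309
[[-2.705e-01  9.627e-01 -4.000e-04  5.274e-01]
 [ 9.627e-01  2.705e-01  1.600e-03 -2.632e-01]
 [ 1.600e-03  0.000e+00 -1.000e+00  2.996e-01]
 [ 0.000e+00  0.000e+00  0.000e+00  1.000e+00]] 0.031018283343634177 [-0.58  0.27  1.35  0.    1.53 -0.86]
(array([-0.0014, -0.0004,  0.1196]), array([ 0.  , -0.09,  0.09]))
0.01 982 0.0221
0.03 667 0.0223
0.05 522 0.0221
0.07 402 0.0222
0.09 328 0.0222
0.11 263 0.0223
y extent [-0.0226  0.0221]
0.02 1556 [-0.0222  0.022 ]
0.08 837 [-0.0218  0.0207]
```

View pics/w6.png

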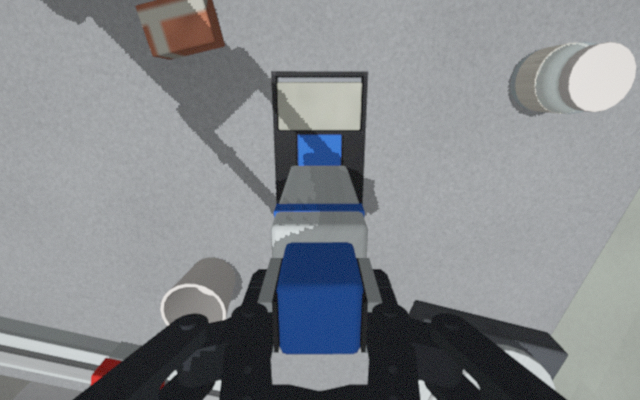

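The canister hangs plumb: its face stays at 22.2 mm at every height and ±22 mm across. The picture shows the cap at (320,300), and the blue pocket at (320,150) next to the block at (320,103). Lowering.

```bash
python3 -m crank '[[-0.0006,-0.0004,0.04,0,-0.1,0.1],[-0.0006,-0.0004,0.085,0,-0.1,0.1],[-0.0006,-0.0004,0.12,0,-0.1,0.1],[-0.0006,-0.0004,0.14,0,-0.1,0.1],[-0.0006,-0.0004,0.15,0,-0.1,0.1],[-0.0006,-0.0004,0.154,0,-0.1,0.1],[-0.0006,-0.0004,0.156,0,-0.1,0.1],[-0.0006,-0.0004,0.157,0,-0.1,0.1]]'
python3 -m crank '[[0,0,0.001,0,0,0],[0,0,0.0015,0,0,0],[0,0,0.0015,0,0,0]]'
```

```text
clock: 20.2
position: [0.5276, -0.2639, 0.1434]
ee_rot: [0.001, 0.605, 0.796, 0.0]
contact_force: [-0.0, -1.0, -4.3]
width: 0.0309
clock: 20.58
position: [0.5276, -0.264, 0.142]
ee_rot: [0.001, 0.605, 0.796, 0.0]
contact_force: [-0.4, 0.1, -3.5]
width: 0.031
```

```bash
python3 -m crank '[[0,0,0.001,0,0,0],[0,0,0.0016,0,0,0],[0,0,0.0016,0,0,0]]'
```

```text
clock: 20.95
position: [0.5276, -0.264, 0.1404]
ee_rot: [0.001, 0.605, 0.796, 0.0]
contact_force: [-0.4, 0.6, -4.1]
width: 0.031
```

```bash
python3 -m crank '[[0,0,0.001,0,0,0],[0,0,0.0015,0,0,0],[0,0,0.0015,0,0,0]]'
```

```text
clock: 21.32
position: [0.5276, -0.2641, 0.1403]
ee_rot: [0.001, 0.605, 0.797, -0.0]
contact_force: [-2.7, 1.2, 5.7]
width: 0.031
```

Contact: +5.7 N at the expected 0.1403 m. Releasing.

```bash
python3 -m crank '[[0,0,0,0,0,0],[0,0,0,0,0,0],[0,0,0,0,0,0],[0,0,-0.02,0,0,0],[0,0,-0.06,0,0,0],[0,0,-0.12,0,0,0],[-0.05,0,-0.14,0,0,0],[-0.11,0,-0.14,0,0,0],[-0.16,0,-0.14,0,0,0],[-0.16,0,-0.14,0,0,0]]' 0.8
python3 - <<'E'
from h import *
t=grab("wrist","w7.png"); C=cloud(t); T,s=tool(); print(T[:3,3].round(3),s["contact_force"].round(1))
for n,c,r,lo,hi in(("block",(.51,-.202),.08,.046,.065),("boss",(.547,-.333),.035,.078,.095),("cap",(.5275,-.264),.03,.168,.185),("shoulder",(.5275,-.264),.04,.128,.142)):
    m=inside(C,c,r)&(C[...,2]>lo)&(C[...,2]<hi); Q=C[m]; print("wrist",n,len(Q),len(Q)>20 and (np.median(Q[:,2]).round(4),rect(Q)))
t=grab("top","top1.png"); C=cloud(t)
for n,c,r,lo,hi in(("block",(.51,-.202),.08,.046,.065),("cap",(.5275,-.264),.04,.165,.185),("boss",(.547,-.333),.035,.078,.095),("tin",(.572,.105),.035,.043,.06),("jar",(.756,-.105),.05,.09,.11),("red",(.346,-.164),.06,.036,.06),("g1",(.355,-.007),.07,.043,.06),("cup",(.428,-.476),.06,.074,.1),("carton edge",(.604,.25),.13,.24,.28)):
    m=inside(C,c,r)&(C[...,2]>lo)&(C[...,2]<hi); Q=C[m]; print(n,len(Q),len(Q)>20 and (np.median(Q[:,2]).round(4),rect(Q)))
d0=np.load("top0.npz")["frame"]; df=cv2.absdiff(d0,t["frame"]).max(2)>50; n,_,st,ce=cv2.connectedComponentsWithStats(df.astype(np.uint8)); print([(st[i].tolist()) for i in range(1,n) if st[i,4]>25])
a=t["frame"][100:320,130:480]; cv2.imwrite("pics/fin.png",cv2.resize(a,None,fx=2.2,fy=2.2))
E
```

```text
clock: 22.58
position: [0.5704, -0.4218, 0.2784]
ee_rot: [0.001, 0.606, 0.795, -0.0]
contact_force: [-0.3, 0.8, 0.0]
width: 0.0684
[ 0.57  -0.419  0.279] [-0.6  0.5  0.1]
wrist block 0 False
wrist boss 1600 (np.float64(0.0841), (array([ 547.2, -333.1]), array([39.2, 39.4]), 14.7))
wrist cap 0 False
wrist shoulder 411 (np.float64(0.133), (array([ 533.4, -286.4]), array([44.8,  3.6]), 15.4))
block 470 (np.float64(0.0554), (array([ 513.5, -213.2]), array([89.1, 72.1]), 15.4))
cap 125 (np.float64(0.1751), (array([ 528.1, -265.4]), array([31.4, 31.6]), 14.3))
boss 139 (np.float64(0.0854), (array([ 547.4, -333. ]), array([39.8, 42.1]), 60.6))
tin 132 (np.float64(0.0502), (array([572.6, 105. ]), array([38.9, 40.9]), 0.2))
jar 304 (np.float64(0.0999), (array([ 756.4, -104.6]), array([60. , 56.3]), 1.6))
red 366 (np.float64(0.0456), (array([ 346. , -163.6]), array([69.1, 49.1]), 27.6))
g1 75 (np.float64(0.0506), (array([379.4,  23.6]), array([19.4, 50.7]), 38.0))
cup 11 False
carton edge 389 (np.float64(0.2574), (array([605.5, 253.6]), array([ 22.9, 201.3]), 72.8))
[[475, 135, 29, 23, 191], [
[... 203 characters left out ...]
00, 14, 14, 80], [431, 203, 15, 14, 85], [368, 206, 41, 24, 623], [405, 212, 28, 29, 103], [487, 233, 3, 11, 29], [472, 241, 14, 12, 75], [465, 249, 10, 10, 45], [431, 250, 16, 15, 113], [266, 265, 45, 35, 550], [337, 274, 18, 17, 78], [259, 304, 82, 42, 1568], [377, 312, 14, 16, 45], [313, 315, 77, 54, 1723], [365, 314, 34, 34, 527], [493, 317, 6, 36, 150], [395, 326, 15, 8, 64], [215, 330, 29, 29, 125], [502, 347, 74, 47, 1346], [264, 354, 15, 6, 46], [291, 356, 28, 21, 152], [477, 357, 14, 20, 181], [493, 356, 8, 16, 108], [397, 358, 11, 29, 53], [577, 359, 23, 14, 214], [276, 366, 23, 21, 249], [316, 375, 7, 14, 37], [495, 380, 7, 15, 79], [462, 382, 29, 13, 199], [380, 388, 16, 12, 56]]
```

View pics/w7.png

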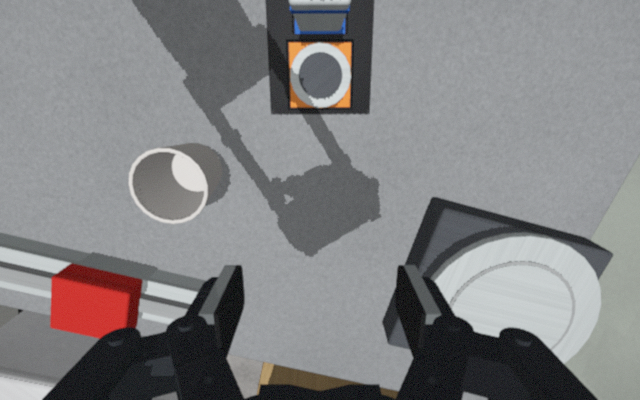

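View pics/fin.png

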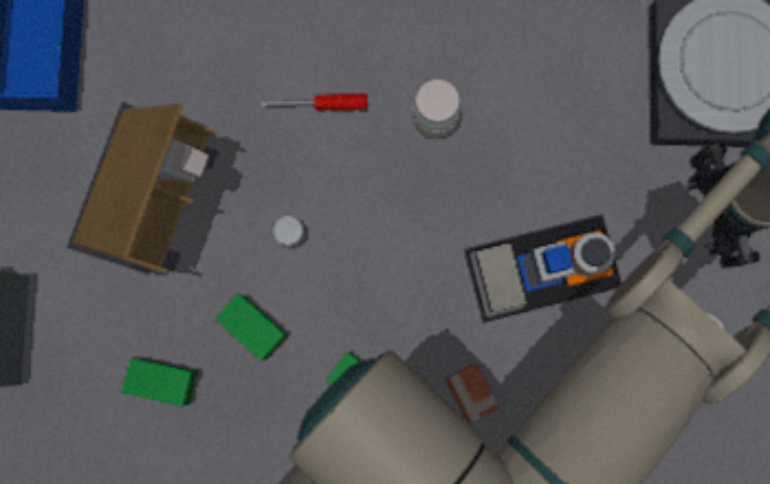

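The final views show all three parts in their pockets: block crop (500,278), canister cap (557,260), housing (593,253). The bystanders are in place, and the gripper is clear with about 0 N. Handing in.

```bash
python3 -c "
from rig import job; print(job.sign_off())"
```

```text
the job is handed in; nothing more can be done
None
```

The tray is loaded in the order asked: block in the long pocket, then housing in the orange pocket, then the blue-capped canister upright in the middle pocket. I lowered each part until the wrist force showed floor contact before letting go. The job was handed in at about 22.6 s of robot time, against the 64 s limit; the hand-in reports no verdict.

| Part | Top height measured | Top height expected | Centre measured (mm) | Pocket centre (mm) |
|---|---|---|---|---|
| Block | 54–55 mm | 55 mm | (510, −203) | (510, −202) |
| Housing | 84–85 mm | 85 mm | (547, −333) | (546, −332) |
| Canister | 175 mm | 175 mm | (528, −265) | (527, −265) |

- **Other things on the bench:** the tin, jar, red block and carton edge measured unmoved to within 3 mm. The screwdriver, white-capped canister and the other green blocks looked in place.
- **Checks that failed:** the arm partly hid the cup and one green block from the top camera. I could not re-measure those two. The cup shows in the last wrist picture. In the last check the top-camera block rectangle picked up the canister, so its position is from the view just after it was placed.
- **Disagreement:** at the start the scene camera differed from the top camera by 2–4 mm in xy. I went with the wrist and top views, which agreed to about 1 mm on the block and within about 2 mm on the tray.

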